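Tighten the two gear case lid nuts, one by hand, one with the ring spanner

TASK

Tighten the two hex nuts on the lid of the gear case. First turn the bare nut clockwise with the fingers until it stops; only then swing the ring spanner that already sits on the other nut clockwise until that nut stops too, without touching that nut with the fingers or putting the spanner on the bare one. Leave the spanner lying flat on its nut and let go; leave everything else on the lid and the bench where it is.

Things in the scene. Friction and masses are not known exactly. Their poses are not given: they have to be found in the camera images.
- gear_case: Flat gear case with a dark grey lid, 270 (x) x 410 (y) x 50 mm high, fixed to the bench; origin at the centre of its underside, so the lid surface is at z = 50 mm; its yaw varies. Both nuts and the spanner are on the lid; bare nut near (-10, -130) mm, spanner nut at (-30, -20) mm in its frame.
- bare_nut: The bare steel hex nut, no spanner on it: 24 mm across flats, 32 mm tall with a 13 mm stud showing 8 mm above it. Captive: it turns about its upright axis only and stays at the same height. Origin at the centre of its underside on the lid surface; its x axis is square to a pair of flats (others every 60 degrees) and turns with it.
- bare_nut_turn (a joint): Turn of the bare nut, rad, growing clockwise seen from above; stops dead (fully tight) at 1.40; starts between 0.1 and 0.5. Friction about 0.25 N m.
- spanner_nut: The steel hex nut inside the spanner's ring: 24 mm across flats, 18 mm tall with the stud showing 8 mm above it. Captive, turns only about its upright axis. Origin at the centre of its underside on the lid surface; turns with it.
- spanner_nut_turn (a joint): Turn of the spanner nut, rad, growing clockwise seen from above; stops dead (fully tight) at 1.00; starts between 0 and 0.06. Friction about 0.8 N m.
- spanner: Loose steel ring spanner lying flat on the lid, 230 mm long, 0.3 kg. Origin: underside centre of the ring on the nut; x along the handle to the small far ring at x = 190 mm. Rings 14 mm tall, 38 and 30 mm across. Handle 15 mm wide, 10 to 19 mm above the lid, from x = 20 to 175 mm. 7 degrees of play each way on the nut. Starts pointing to +y of the gear case, up to 30 degrees further round to -x.
- socket: Bystander: steel socket, ring 28 mm across, 30 mm tall, standing on the lid near (100, -40) mm in the gear case frame; origin at its underside.
- spare_nut: Bystander: small loose steel nut, 24 mm across, 12 mm tall, lying on the lid near (-100, -50) mm in the gear case frame; origin at its underside.
- screwdriver: Bystander: screwdriver lying on the bench to the right.
- hammer: Bystander: hammer lying on the bench to the left.
- oil_bottle: Bystander: black bottle with red cap, 60 mm across, 170 mm tall, standing at the far left.
- grease_tin: Bystander: yellow tin, 84 mm across, 70 mm tall, standing at the far right.
There are look-alikes about, which are no part of the job. Leave any brown or orange look-alike of the spanner alone.

How it is judged:
By the outcome, as a careful person would: the job done as asked, in the order asked, and still so for the second after the job is handed in, with the robot touching nothing.
It also fails if it takes over 54 s, if anything falls off the work surface, if the arm or the gripper's body presses on something with over 40 N, if the wrist force passes 120 N, or if a joint passes its speed limit or range.

ROBOT

A 7-joint arm with a two-finger parallel gripper is mounted at the origin on the work surface. World frame = base frame: x ahead of the robot, y to its left, z up, the work surface at z = 0. Lengths are in m, angles in rad, forces in N, time in s.
With the tool pointing down it reaches from about 0.425 to 0.95 m from the base axis. Payload 4.7 kg.
Tool frame: the origin (TCP) lies at the very end of the fingers, on their centre line; the grasp point (between the pads) lies 19 mm behind it; z points along the fingers, y is the line along which they close (so a half turn about z gives the same grasp; the last joint's range is limited). The gripper opens to 87 mm and grips with 3 to 60 N. Pads are 19 mm wide; open, the fingers measure 117 mm over their backs; the gripper's body (75 mm by 190 mm) begins 51 mm behind the grasp point.
Start: joints at [1.154, 0.469, -0.049, 1.532, 0.024, 1.141, -0.082], TCP at [0.255, -0.625, 0.223] pointing down, gripper open.
Joint ranges: [-2.59, 2.59], [-0.33, 1.99], [-1.39, 1.29], [0.1, 2.45], [-1.04, 4.18], [0.21, 1.99], [-2.66, 2.66]. Speed limits (rad/s): [2.57, 2.57, 3.14, 3.14, 3.14, 3.14, 3.14].

INTERFACE

Orientations are given as a unit quaternion [x, y, z, w].
In Python, from plant import env, viewer, close_job, cut_out, pinpoint gives the robot as it stands.
- The arm moves only by the tool play_rows, never from a script. Its argument "commands" is a list of rows, each a list of 2 entries, a list of its own where there are three numbers: the shift along the tool's x, y, z normalised to -1 to 1, where 1 is 40 cm, then the turn, a rotation vector about the tool's x, y, z normalised to -1 to 1, where 1 is 90 degrees. In form: [[[tx, ty, tz], [wx, wy, wz]], ...]. A call has 1 to 5 rows; each row is the pose to reach, as a shift and turn from the pose commanded when the call began, along the tool's axes at that moment; what a row does not reach only later rows make up. A row lasts 1/12 s, in which the tool goes at most 41.7 mm and 7.16 degrees, less where a joint would pass 70% of its speed; a pose out of reach is approached as far as the arm can. A call with a number of a shift or a turn outside -1 to 1 is refused whole. A call with a gripper value outside its range is refused whole. "gripper" is the finger opening in mm, from 0 to 87, set as the call begins (left out, the last holds). The fingers move at their own pace and stop on an object; "squeeze" is the grip in N (left out, the last holds). Time passes only in rows, so rows that repeat a pose let the fingers close. It gives the time, the measured TCP pose, the force, the opening and the grip force at its end, in the units of the state.
- env.observe(): the state, without advancing time (a new reading comes with each control period).
- viewer.camera(name): name is "scene" or "side" or "wrist"; returns a dict with "image" (420x560x3 uint8, red, green, blue), "fov_y" (degrees; the focal length in pixels is half the picture's height over the tangent of half this angle, whatever the lens; pixels are square), "cx", "cy" (the principal point, pixels), "k1" (the pictures are not rectified: a ray, as slopes to the right and down, at radius r is drawn at 1 + k1 r^2 times it, then the intrinsics apply), "world_to_cam" (4x4, takes a point from world to camera coordinates); the wrist camera has in their place "T_tool_cam" (4x4, takes a point from camera to tool coordinates, whose origin is the TCP and whose axes are the flange's). Camera axes: x right, y up, looking along -z (the intrinsics and any distortion apply to the point x, -y, -z); pixel columns grow to the right and rows downward; lengths in m; the calibration is good to about 2 mm. A picture is of the moment at which its call begins: read the wrist's pose just before it. There is no depth.
- close_job(): hands the job in; it is judged then, once.
Trained networks look in the newest picture that a camera, given by its name, has taken for a name from the list of things; names that differ only in an ending like _2 or _b are one class to them, and where a whole thing is asked for, a point or a joint stands for the part that bears it (a point fixed in the world has none). Each returns a list of dicts, best first, with "confidence" (0 to 1); they miss things now and then, are a little off and sometimes report something else, mostly with a low value. They report only what shows in the picture. A call takes as long as a camera call. They do not tell look-alikes from the thing itself.
- cut_out(camera, target): "pixels" (420x560 bool, what is visible of it) and "rect" ([left, top, right, bottom] in pixels, round what is visible of it).
- pinpoint(camera, target): "at" ([column, row] in pixels: a listed point, or the origin of a listed thing).
The state is a dict: "time": time; "qpos": joint angles; "qd": joint speeds; "effort": joint torques, N m; "eef_pos": TCP position; "ee_rot": TCP orientation; "force": force on the tool from outside, world axes, zero at the start; "wrist_torque": the same for the moment, N m; "opening": finger opening in m; "finger_force": force on a finger pad.
Only numpy, scipy, OpenCV 4.12 (cv2) and the standard library are available. Lean on these libraries where they do the work, as an engineer would, in place of code of your own. Each camera call takes 0.05 s, during which the arm holds its last target. There are 200 camera calls.

## Working session

There is one attempt and no reset: what is moved stays moved. The work goes in short steps, Python scripts to look and compute and a tool call to move; the robot and the scene stay as the last step left them, time stands still between calls to the robot, and variables do not carry over. Pictures are saved under pics/ and viewed, at most 10 in all, crops included, and the job is handed in when it is done.

Besides the shell and the picture viewer there is one more tool, called after "Call:" as name(argument=value, ...) on one line, values as JSON. play_rows: Moves the arm, as the interface text tells. Its arguments: {"type":"object","properties":{"commands":{"type":"array"},"gripper":{"type":"number"},"squeeze":{"type":"number"}},"required":["commands"]}

```bash
mkdir -p pics; ls; cat > h.py <<'E'
import numpy as np, cv2
from scipy.spatial.transform import Rotation as R
from plant import env, viewer, close_job, cut_out, pinpoint
def cam(name,save=None):
    s=env.observe(); c=viewer.camera(name)
    if save: cv2.imwrite('pics/'+save,c['image'][:,:,::-1])
    if 'T_tool_cam' in c:
        T=np.eye(4);T[:3,:3]=R.from_quat(s['ee_rot']).as_matrix();T[:3,3]=s['eef_pos']
        c['c2w']=T@c['T_tool_cam']
    else: c['c2w']=np.linalg.inv(c['world_to_cam'])
    c['f']=210/np.tan(np.radians(c['fov_y'])/2)
    return c
def ray(c,p):
    d=(np.array(p,float)-[c['cx'],c['cy']])/c['f']; u=d.copy()
    for _ in range(20): u=d/(1+c['k1']*(u@u))
    v=c['c2w'][:3,:3]@np.array([u[0],-u[1],-1]); return c['c2w'][:3,3],v/np.linalg.norm(v)
def onz(c,p,z):
    o,v=ray(c,p); return o+v*(z-o[2])/v[2]
def proj(c,X):
    q=np.linalg.inv(c['c2w'])@np.append(X,1); u=np.array([q[0],-q[1]])/-q[2]
    return u*(1+c['k1']*(u@u))*c['f']+[c['cx'],c['cy']]
def tri(rays):
    A=np.zeros((3,3));b=np.zeros(3)
    for o,v in rays:
        P=np.eye(3)-np.outer(v,v);A+=P;b+=P@o
    X=np.linalg.solve(A,b); return X,[np.linalg.norm((np.eye(3)-np.outer(v,v))@(X-o)) for o,v in rays]
E
cat > a.py <<'E'
from h import *
np.set_printoptions(precision=4,suppress=True)
print(env.observe())
cs={n:cam(n,n+'1.png') for n in ('scene','side','wrist')}
for n,c in cs.items(): print(n,c['fov_y'],c['k1'],c['c2w'][:3,3])
for t in ['gear_case','bare_nut','spanner_nut','spanner','socket','spare_nut']:
    rs=[]
    for n,c in cs.items():
        L=pinpoint(n,t); print(t,n,[(np.round(d['at'],1),round(d['confidence'],2)) for d in L[:3]])
        if L and n!='wrist': rs.append(ray(c,L[0]['at']))
    if len(rs)>1: print('  ',*tri(rs))
E
python3 a.py
```

```text
pics
{'time': 0.0, 'qpos': array([ 1.1541,  0.4695, -0.0486,  1.5337,  0.0241,  1.141 , -0.0823]), 'qd': array([-0.0005, -0.0004,  0.001 , -0.0012, -0.0002, -0.0001, -0.    ]), 'effort': array([  0.0002, -50.7967,  -0.0804, -23.6154,  -0.0613,   0.038 ,
         0.0002]), 'eef_pos': array([ 0.255 , -0.6243,  0.2215]), 'ee_rot': array([ 0.9813,  0.1927, -0.0002, -0.001 ]), 'force': array([-0.3411, -0.1057,  0.0017]), 'wrist_torque': array([-0.0163, -0.018 , -0.0463]), 'finger_force': 0.0, 'opening': 0.08703850408901687}
scene 52.96416233182165 -0.05582430653913038 [ 1.2573 -0.4219  1.0761]
side 46.53903206395479 0.028776693661688408 [0.1873 1.1576 1.1954]
wrist 65.88163488111284 0.0023178148739741293 [ 0.3229 -0.5979  0.3837]
gear_case scene [(array([306.1, 254.2]), 0.63)]
gear_case side [(array([243.7, 218.4]), 0.74), (array([315.6, 140.6]), 0.5)]
gear_case wrist []
   [0.566 0.038 0.004] [np.float64(0.00030393963060799186), np.float64(0.00030393963060801376)]
bare_nut scene []
bare_nut side [(array([265.2, 185.1]), 0.63), (array([252.1, 202.4]), 0.33)]
bare_nut wrist []
spanner_nut scene [(array([297.5, 241.6]), 0.59)]
spanner_nut side [(array([252.7, 209.3]), 0.42)]
spanner_nut wrist []
   [0.5347 0.0247 0.0416] [np.float64(0.0006215613891397856), np.float64(0.0006215613891398991)]
spanner scene [(array([183. , 238.3]), 0.85), (array([296.6, 242.2]), 0.65), (array([315. , 159.7]), 0.64)]
spanner side [(array([346.2, 307.6]), 0.88), (array([327. , 167.5]), 0.82), (array([254.6, 206.5]), 0.69)]
spanner wrist [(array([4.1, 1.5]), 0.82)]
   [ 0.0822 -0.1316 -0.4342] [np.float64(0.160941432937612), np.float64(0.16094143293761198)]
socket scene []
socket side [(array([222.6, 191.4]), 0.47)]
socket wrist []
spare_nut scene [(array([285.1, 228.2]), 0.48), (array([404.7, 232.3]), 0.21)]
spare_nut side []
spare_nut wrist []
```

View pics/scene1.png

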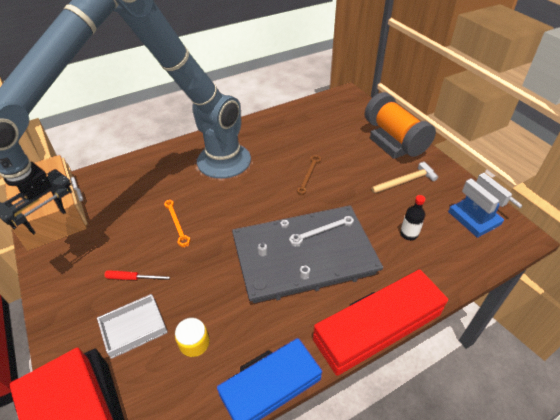

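View pics/side1.png

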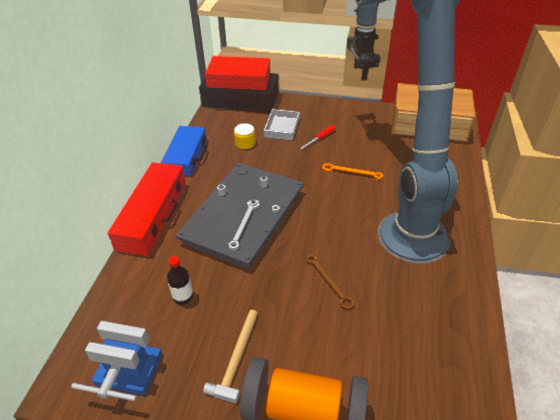

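The scene view shows the bare nut at about (262,247), the spanner ring at (296,240) with its small end at (349,220), the spare nut at (285,224) and the socket at (305,271). In the side view the bare nut is at (264,182), the socket at (221,189), the ring at (254,205) and the small end at (234,244). The orange and brown spanners lie off the case. The network's scene/side picks for `spanner` are these look-alikes.

```bash
cat > b.py <<'E'
from h import *
np.set_printoptions(precision=4,suppress=True)
s,d,w=cam('scene'),cam('side'),cam('wrist')
P={'bare':((262.5,245),(264,179)),'ring':((296,239),(253.5,204)),'small':((349,220),(234,244)),'spare':((285,224),(276,208)),'socket':((305,269),(221.5,187))}
X={}
for k,(a,b) in P.items():
    X[k],r=tri([ray(s,a),ray(d,b)]); print(k,X[k],r[0])
v=X['bare']-X['ring']; yaw=np.arctan2(v[1],v[0])-np.arctan2(-110,20); print('case yaw',np.degrees(yaw))
v=X['small']-X['ring']; print('spanner dir',np.degrees(np.arctan2(v[1],v[0])),np.hypot(*v[:2]))
print(w['T_tool_cam'])
E
python3 b.py
```

```text
bare [ 0.5213 -0.0911  0.0808] 0.0006679438001687229
ring [0.5341 0.0179 0.059 ] 0.0008545522530442951
small [0.5502 0.2067 0.061 ] 0.00239312965035939
spare [0.4576 0.0198 0.0554] 0.0024749244410097937
socket [ 0.6574 -0.0245  0.0774] 0.0007997829308382725
case yaw -17.005851223870547
spanner dir 85.11926832276224 0.18957454204272667
[[-0.001   0.9634  0.2682  0.0728]
 [ 1.      0.0011 -0.0003  0.0008]
 [-0.0006  0.2682 -0.9634 -0.1621]
 [ 0.      0.      0.      1.    ]]
```

Call:
play_rows(commands=[[[0.373,-0.328,0.017],[0,0,0]],[[0.373,-0.328,0.017],[0,0,0]],[[0.373,-0.328,0.017],[0,0,0]],[[0.373,-0.328,0.017],[0,0,0]],[[0.373,-0.328,0.017],[0,0,0]]])

```text
time: 1.62
eef_pos: [0.3454, -0.4436, 0.2158]
ee_rot: [0.981, 0.194, 0.0, -0.0]
force: [0.9, -0.2, 0.1]
opening: 0.0869
finger_force: 0.0
```

Call:
play_rows(commands=[[[0.373,-0.328,0.017],[0,0,0]],[[0.373,-0.328,0.017],[0,0,0]],[[0.373,-0.328,0.017],[0,0,0]],[[0.373,-0.328,0.017],[0,0,0]],[[0.373,-0.328,0.017],[0,0,0]]])

```text
time: 2.03
eef_pos: [0.4337, -0.2656, 0.2093]
ee_rot: [0.981, 0.194, 0.001, -0.0]
force: [0.8, -0.3, 1.1]
opening: 0.0872
finger_force: 0.0
```

Call:
play_rows(commands=[[[0.373,-0.328,0.017],[0,0,0]],[[0.373,-0.328,0.017],[0,0,0]],[[0.373,-0.328,0.017],[0,0,0]],[[0.373,-0.328,0.017],[0,0,0]],[[0.373,-0.328,0.017],[0,0,0]]])

```text
time: 2.45
eef_pos: [0.522, -0.0876, 0.2025]
ee_rot: [0.981, 0.194, 0.001, -0.0]
force: [0.6, 0.1, 0.6]
opening: 0.0869
finger_force: 0.0
```

```bash
cat > c.py <<'E'
from h import *
np.set_printoptions(precision=4,suppress=True)
s=env.observe(); print(s['time'],s['eef_pos'],s['ee_rot'],s['qpos'])
w=cam('wrist','w2.png')
for t in ['bare_nut','spanner_nut','spanner']:
    for d in pinpoint('wrist',t): print(t,np.round(d['at'],1),round(d['confidence'],2),onz(w,d['at'],.05))
for d in cut_out('wrist','bare_nut'): print(d['rect'],d['confidence'])
print(proj(w,[.5213,-.0911,.082]))
E
python3 c.py
```

```text
2.45 [ 0.522  -0.0876  0.2025] [ 0.981   0.1941  0.0008 -0.0003] [ 0.3707  0.2731 -0.3409  1.8873  0.1064  0.9975 -1.1964]
bare_nut [284.7 194.6] 0.85 [ 0.5252 -0.0932  0.05  ]
spanner_nut [181.6 138.7] 0.72 [0.5382 0.0183 0.05  ]
spanner [185.7 138.6] 0.68 [0.5398 0.0147 0.05  ]
[275.4, 179.8, 298.6, 218.2] 0.92
[162.4, 123.5, 196.7, 157.8] 0.52
[281.4746 205.5082]
```

View pics/w2.png

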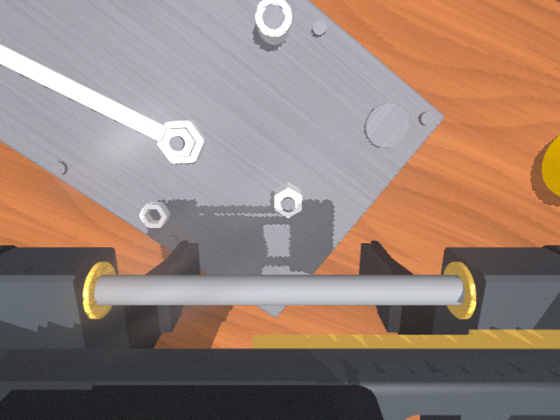

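The wrist view shows the bare nut's top at about (288,202), the spanner ring at (180,142), the spare nut at (154,215) and the socket at (273,18). I'll enlarge the nut to read its hexagon.

```bash
python3 - <<'E'
from h import *
im=cv2.imread('pics/w2.png'); c=im[170:235,250:330]
cv2.imwrite('pics/w2c.png',cv2.resize(c,None,fx=9,fy=9,interpolation=cv2.INTER_CUBIC))
w=cam('wrist');s=cam('scene');d=cam('side')
print(tri([ray(w,(288,202)),ray(s,(262.5,245)),ray(d,(264,179))]), onz(w,(288,202),.082))
E
```

```text
(array([ 0.5229617 , -0.09505656,  0.08045478]), [np.float64(0.005239591761081107), np.float64(0.003889475346543769), np.float64(0.0028542195960918)]) [ 0.52495611 -0.09984585  0.082     ]
```

View pics/w2c.png

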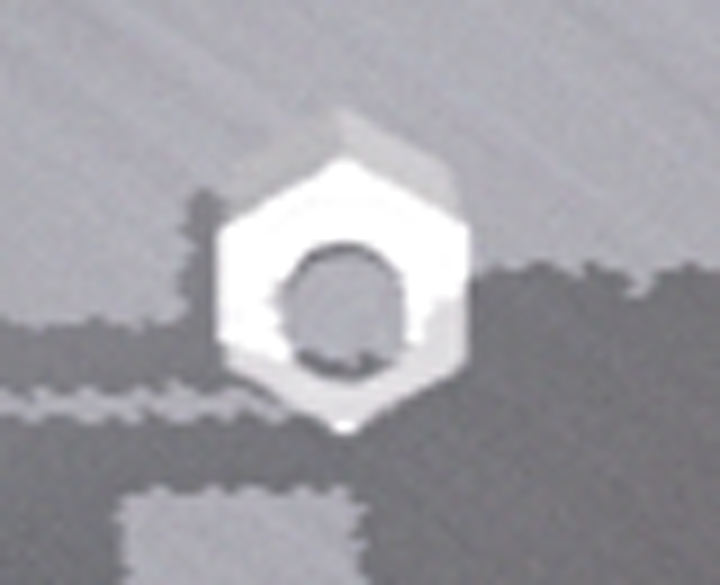

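Call:
play_rows(commands=[[[0,0,0.1],[0,0,0]],[[0,0,0.2],[0,0,0]],[[0,0,0.2],[0,0,0]],[[0,0,0.2],[0,0,0]],[[0,0,0.2],[0,0,0]]])

```text
time: 3.27
eef_pos: [0.5219, -0.0919, 0.1238]
ee_rot: [0.981, 0.192, 0.001, 0.0]
force: [1.1, 0.2, 0.6]
opening: 0.0872
finger_force: 0.0
```

```bash
cat > d.py <<'E'
from h import *
import sys
np.set_printoptions(precision=4,suppress=True)
cam('wrist'); s=env.observe(); print(s['time'],s['eef_pos'],s['ee_rot'],np.abs(s['qd']).max(),s['force'])
w=cam('wrist','w3.png')
g=cv2.cvtColor(w['image'],cv2.COLOR_RGB2GRAY)
for d in cut_out('wrist','bare_nut')[:1]:
    print(d['rect'],d['confidence']); l,t,r,b=[int(v) for v in d['rect']]
    print('mid-rect on top',onz(w,((l+r)/2,(t+b)/2),.082))
print('pred',proj(w,[.5213,-.0911,.082]),proj(w,[.525,-.0995,.082]))
c=w['image'][t-15:b+15,l-15:r+15,::-1]; print('crop origin',l-15,t-15)
cv2.imwrite('pics/w3c.png',cv2.resize(c,None,fx=6,fy=6,interpolation=cv2.INTER_CUBIC))
E
python3 d.py
```

```text
3.3167 [ 0.5225 -0.0918  0.1244] [0.9813 0.1923 0.0019 0.0007] 0.011192142012522551 [0.0567 0.846  0.6235]
[266.0, 200.5, 299.9, 251.5] 0.71
mid-rect on top [ 0.5283 -0.0929  0.082 ]
pred [276.0367 233.6916] [289.7524 233.3032]
crop origin 251 185
```

View pics/w3c.png

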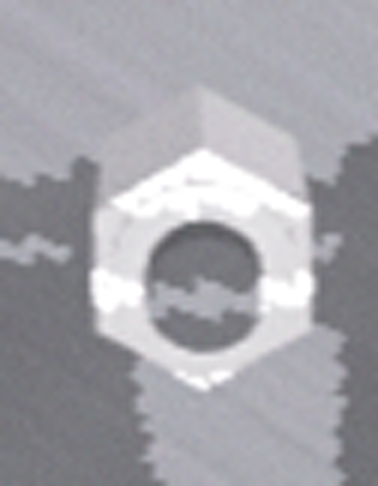

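The top hexagon's centre is at about picture (285,230) and its flats are square to the tool's closing line, so no yaw change is needed.

```bash
python3 - <<'E'
from h import *
np.set_printoptions(precision=4,suppress=True)
s=env.observe();w=cam('wrist');X=onz(w,(284.8,230),.082)
Rm=R.from_quat(s['ee_rot']).as_matrix()
print(X,Rm.T@(X-s['eef_pos']),Rm,w['cx'],s['qpos'])
for n,c in(('scene',(262.5,245)),('side',(264,179))): print(proj(cam(n),X),c)
E
```

```text
[ 0.5259 -0.0954  0.082 ] [0.0016 0.0047 0.0425] [[ 0.9259  0.3777  0.0044]
 [ 0.3777 -0.9259 -0.0009]
 [ 0.0038  0.0025 -1.    ]] 279.13832756715067 [ 0.3548  0.3664 -0.3229  1.9658  0.1558  0.8284 -1.2367]
[262.1104 246.4459] (262.5, 245)
[263.1493 177.6847] (264, 179)
```

Call:
play_rows(commands=[[[0.003,0.011,0.03],[0,0,0]],[[0.003,0.011,0.09],[0,0,0]],[[0.003,0.011,0.168],[0,0,0]],[[0.003,0.011,0.168],[0,0,0]],[[0.003,0.011,0.168],[0,0,0]]], gripper=45)

```text
time: 3.98
eef_pos: [0.5227, -0.0949, 0.0539]
ee_rot: [0.981, 0.193, -0.002, -0.001]
force: [-0.2, 0.7, 0.1]
opening: 0.0616
finger_force: 0.0
```

Call:
play_rows(commands=[[[0,0,0],[0,0,0]],[[0,0,0],[0,0,0]],[[0,0,0],[0,0,0]],[[0,0,0],[0,0,0]],[[0,0,0],[0,0,0]]], gripper=10, squeeze=30)

```text
time: 4.4
eef_pos: [0.5238, -0.095, 0.0556]
ee_rot: [0.981, 0.193, 0.0, 0.0]
force: [0.3, -0.3, 0.6]
opening: 0.0282
finger_force: 0.0
```

Call:
play_rows(commands=[[[0,0,0],[0,0,0]],[[0,0,0],[0,0,0]],[[0,0,0],[0,0,0]],[[0,0,0],[0,0,0]],[[0,0,0],[0,0,0]]])

```text
time: 4.82
eef_pos: [0.5239, -0.0952, 0.0554]
ee_rot: [0.981, 0.193, 0.0, 0.0]
force: [-1.5, -1.1, 6.0]
opening: 0.0239
finger_force: 30.0
```

Call:
play_rows(commands=[[[0,0,0],[0,0,0.06]],[[0,0,0],[0,0,0.12]],[[0,0,0],[0,0,0.18]],[[0,0,0],[0,0,0.24]],[[0,0,0],[0,0,0.3]]])

```text
time: 5.23
eef_pos: [0.5237, -0.0941, 0.0554]
ee_rot: [0.999, -0.043, 0.0, -0.0]
force: [-1.1, 1.6, 5.8]
opening: 0.0234
finger_force: 30.1
```

```bash
cat > st.py <<'E'
from h import *
np.set_printoptions(precision=3,suppress=True)
s=env.observe(); M=R.from_quat(s['ee_rot']).as_matrix()
print(s['time'],s['eef_pos'],'yaw x',np.degrees(np.arctan2(M[1,0],M[0,0])),s['force'],s['wrist_torque'],s['opening'],s['finger_force'],s['qpos'])
E
python3 st.py
```

```text
5.2333 [ 0.524 -0.094  0.055] yaw x -4.967466251601542 [-1.057  1.613  5.778] [0.303 0.328 0.264] 0.023448672021697155 30.062494572484866 [ 0.236  0.458 -0.174  2.015  0.121  0.678 -1.672]
```

Call:
play_rows(commands=[[[0,0,0],[0,0,0.05]],[[0,0,0],[0,0,0.1]],[[0,0,0],[0,0,0.15]],[[0,0,0],[0,0,0.2]],[[0,0,0],[0,0,0.2]]])

```text
time: 5.65
eef_pos: [0.5239, -0.0933, 0.0554]
ee_rot: [0.98, -0.198, 0.0, -0.001]
force: [-1.5, 2.3, 6.5]
opening: 0.0235
finger_force: 30.0
```

```bash
python3 st.py
```

```text
5.65 [ 0.524 -0.093  0.055] yaw x -22.85435083164226 [-1.525  2.296  6.548] [ 0.498  0.265 -0.032] 0.023497627774894354 29.961601327593144 [ 0.172  0.453 -0.094  2.019  0.064  0.672 -1.932]
```

Call:
play_rows(commands=[[[0,0,0],[0,0,0.03]],[[0,0,0],[0,0,0.06]],[[0,0,0],[0,0,0.09]],[[0,0,0],[0,0,0.09]]])

```text
time: 5.98
eef_pos: [0.524, -0.093, 0.0554]
ee_rot: [0.964, -0.266, 0.0, -0.001]
force: [-1.0, 2.7, 5.9]
opening: 0.0236
finger_force: 30.0
```

```bash
python3 st.py
```

```text
5.9833 [ 0.524 -0.093  0.055] yaw x -30.867072206847602 [-0.975  2.684  5.894] [0.639 0.244 0.014] 0.023606729525754672 29.982417679640676 [ 0.144  0.452 -0.059  2.02   0.039  0.67  -2.049]
```

Call:
play_rows(commands=[[[0,0,0],[0,0,0.03]],[[0,0,0],[0,0,0.06]],[[0,0,0],[0,0,0.06]]])

```text
time: 6.23
eef_pos: [0.5241, -0.0929, 0.0554]
ee_rot: [0.95, -0.311, 0.0, -0.001]
force: [-1.6, 2.4, 6.0]
opening: 0.0238
finger_force: 30.0
```

```bash
python3 st.py
```

```text
6.2333 [ 0.524 -0.093  0.055] yaw x -36.26333922967065 [-1.593  2.355  5.958] [0.677 0.206 0.051] 0.02378192073765307 29.98298955198365 [ 0.125  0.451 -0.035  2.021  0.022  0.669 -2.127]
```

Call:
play_rows(commands=[[[0,0,0],[0,0,0.02]],[[0,0,0],[0,0,0.04]],[[0,0,0],[0,0,0.06]]])

```text
time: 6.48
eef_pos: [0.5243, -0.0926, 0.0554]
ee_rot: [0.935, -0.355, 0.0, -0.001]
force: [0.4, 4.2, 5.4]
opening: 0.0239
finger_force: 30.1
```

```bash
python3 st.py
```

```text
6.4833 [ 0.524 -0.093  0.055] yaw x -41.62242352672735 [0.407 4.215 5.416] [0.83  0.144 0.236] 0.023857727335968606 30.05976876381302 [ 0.106  0.451 -0.011  2.022  0.004  0.668 -2.205]
```

Call:
play_rows(commands=[[[0,0,0],[0,0,0.02]],[[0,0,0],[0,0,0.04]],[[0,0,0],[0,0,0.04]]])

```text
time: 6.73
eef_pos: [0.5244, -0.0925, 0.0554]
ee_rot: [0.923, -0.384, 0.0, -0.001]
force: [-0.5, 3.5, 5.5]
opening: 0.0234
finger_force: 30.0
```

```bash
python3 st.py
```

```text
6.7333 [ 0.524 -0.092  0.055] yaw x -45.20078037256898 [-0.548  3.509  5.464] [0.818 0.053 0.084] 0.023399474014964238 30.002324374656183 [ 0.093  0.451  0.005  2.023 -0.007  0.667 -2.257]
```

Call:
play_rows(commands=[[[0,0,0],[0,0,0.02]],[[0,0,0],[0,0,0.04]],[[0,0,0],[0,0,0.06]]])

```text
time: 6.98
eef_pos: [0.5247, -0.0926, 0.0554]
ee_rot: [0.905, -0.426, 0.001, -0.001]
force: [1.7, 3.7, 3.7]
opening: 0.024
finger_force: 31.0
```

```bash
python3 st.py
```

```text
6.9833 [ 0.525 -0.093  0.055] yaw x -50.46996897885893 [1.738 3.735 3.666] [ 0.527 -0.258  0.777] 0.023974948421522087 31.032148655795027 [ 0.074  0.45   0.029  2.024 -0.023  0.666 -2.334]
```

Call:
play_rows(commands=[[[0,0,0],[0,0,0.02]],[[0,0,0],[0,0,0.04]],[[0,0,0],[0,0,0.04]]])

```text
time: 7.23
eef_pos: [0.5249, -0.0926, 0.0554]
ee_rot: [0.891, -0.454, 0.001, -0.001]
force: [1.3, 3.9, 3.7]
opening: 0.0246
finger_force: 30.0
```

```bash
python3 st.py
```

```text
7.2333 [ 0.525 -0.093  0.055] yaw x -54.04877772953181 [1.258 3.864 3.724] [ 1.043 -0.235  0.682] 0.02455535216301689 30.000106382503873 [ 0.06   0.451  0.045  2.025 -0.035  0.665 -2.386]
```

Call:
play_rows(commands=[[[0,0,0],[0,0,0]],[[0,0,0],[0,0,0.01]],[[0,0,0],[0,0,0.01]]], squeeze=55)

```text
time: 7.48
eef_pos: [0.5249, -0.0926, 0.0554]
ee_rot: [0.888, -0.46, 0.001, -0.001]
force: [1.5, 4.9, 4.9]
opening: 0.024
finger_force: 55.0
```

```bash
python3 st.py
```

```text
7.4833 [ 0.525 -0.093  0.055] yaw x -54.82852747184717 [1.517 4.855 4.911] [ 1.295 -0.277  1.184] 0.023958351446313354 54.99938589971862 [ 0.058  0.451  0.049  2.025 -0.037  0.665 -2.397]
```

Call:
play_rows(commands=[[[0,0,0],[0,0,0]],[[0,0,0],[0,0,0]],[[0,0,0],[0,0,0]],[[0,0,0],[0,0,0]]], gripper=60)

```text
time: 7.82
eef_pos: [0.5226, -0.0959, 0.0544]
ee_rot: [0.886, -0.464, -0.001, 0.001]
force: [-0.3, -0.2, 0.8]
opening: 0.0434
finger_force: 0.0
```

Call:
play_rows(commands=[[[0,0,-0.08],[0,0,0]],[[0,0,-0.16],[0,0,0]],[[0,0,-0.24],[0,0,0]],[[0,0,-0.36],[0,0,0]],[[0,0,-0.36],[0,0,0]]])

```text
time: 8.23
eef_pos: [0.527, -0.0964, 0.2053]
ee_rot: [0.886, -0.464, 0.005, -0.002]
force: [0.9, -0.2, 0.2]
opening: 0.0594
finger_force: 0.0
```

```bash
cat > e.py <<'E'
from h import *
cam('wrist');cam('wrist')
import st
w=cam('wrist')
r=cut_out('wrist','bare_nut')[0]; print(r['rect'],r['confidence'])
l,t=[int(v)-15 for v in r['rect'][:2]]
cv2.imwrite('pics/w4c.png',cv2.resize(w['image'][t:t+70,l:l+70,::-1],None,fx=7,fy=7,interpolation=cv2.INTER_CUBIC))
E
python3 e.py
```

```text
8.3333 [ 0.525 -0.096  0.201] yaw x -55.267709859206676 [ 0.097  0.526 -0.019] [0.086 0.038 0.001] 0.05966540887052524 0.0 [ 0.045  0.256  0.068  1.902 -0.02   0.98  -2.414]
[263.4, 183.9, 288.6, 221.2] 0.65
```

View pics/w4c.png

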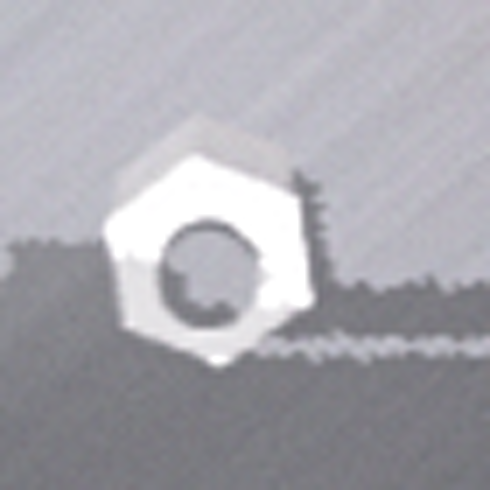

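The bare nut's hexagon now sits about 8° short of the tool's yaw. The pads slipped only after the torque climbed past 1 N m, so the nut is at its stop. Next is the spanner.

Call:
play_rows(commands=[[[0,0,0],[0,0,-0.39]],[[0,0,0],[0,0,-0.39]],[[0,0,0],[0,0,-0.39]],[[0,0,0],[0,0,-0.39]],[[0,0,0],[0,0,-0.39]]])

```text
time: 8.85
eef_pos: [0.522, -0.0949, 0.1963]
ee_rot: [0.985, -0.172, -0.003, 0.0]
force: [-0.1, -1.5, -0.1]
opening: 0.06
finger_force: 0.0
```

Call:
play_rows(commands=[[[0,0,0],[0,0,-0.39]],[[0,0,0],[0,0,-0.39]],[[0,0,0],[0,0,-0.39]],[[0,0,0],[0,0,-0.39]],[[0,0,0],[0,0,-0.39]]])

```text
time: 9.27
eef_pos: [0.522, -0.0949, 0.1963]
ee_rot: [0.991, 0.134, -0.002, -0.001]
force: [0.4, 0.3, -1.0]
opening: 0.0599
finger_force: 0.0
```

Call:
play_rows(commands=[[[0.15,-0.37,0],[0,0,-0.39]],[[0.15,-0.37,0],[0,0,-0.39]],[[0.15,-0.37,0],[0,0,-0.39]],[[0.15,-0.37,0],[0,0,-0.39]],[[0.15,-0.37,0],[0,0,-0.39]]])

```text
time: 9.68
eef_pos: [0.5418, 0.0729, 0.1968]
ee_rot: [0.902, 0.432, -0.0, -0.003]
force: [0.2, 0.2, 0.9]
opening: 0.0598
finger_force: 0.0
```

Call:
play_rows(commands=[[[0.15,-0.08,0],[0,0,-0.38]],[[0.15,-0.08,0],[0,0,-0.38]],[[0.15,-0.08,0],[0,0,-0.38]],[[0.15,-0.08,0],[0,0,-0.38]],[[0.15,-0.08,0],[0,0,-0.38]]])

```text
time: 10.1
eef_pos: [0.5556, 0.1304, 0.196]
ee_rot: [0.739, 0.674, -0.002, -0.002]
force: [-0.2, -0.9, -0.2]
opening: 0.06
finger_force: 0.0
```

```bash
cat > f.py <<'E'
from h import *
cam('wrist');cam('wrist')
import st
w=cam('wrist','w5.png')
for t in ['spanner','spanner_nut']:
    for d in pinpoint('wrist',t): print(t,d['at'],d['confidence'],onz(w,d['at'],.05))
for d in cut_out('wrist','spanner'): print(d['rect'],d['confidence'],d['pixels'].sum())
E
python3 f.py
```

```text
10.2 [0.556 0.13  0.196] yaw x 84.30941566715758 [-0.501  0.228 -0.789] [-0.07  -0.098  0.024] 0.060166818494862905 0.0 [ 0.047  0.364 -0.447  1.793  0.179  1.03  -0.566]
spanner [272.3, 304.6] 0.85 [0.536 0.011 0.05 ]
spanner_nut [268.5, 299.3] 0.72 [0.532 0.018 0.05 ]
[247.9, 102.2, 292.2, 323.1] 0.94 3398
[0.8, 126.7, 70.0, 186.2] 0.56 1383
```

View pics/w5.png

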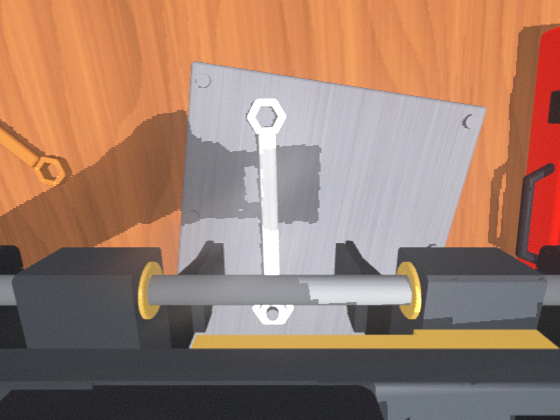

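The wrist view shows the steel spanner upright in the picture, with its small ring at (266,117) and its nut and stud at (272,313). The orange look-alike is at (45,165) on the bench.

```bash
python3 - <<'E'
from h import *
np.set_printoptions(precision=4,suppress=True)
s=env.observe();w=cam('wrist');M=R.from_quat(s['ee_rot']).as_matrix()
B=onz(w,(272.3,313.5),.075);A=onz(w,(266.3,117),.064)
d=cut_out('wrist','spanner')[0]['pixels']; ys,xs=np.nonzero(d); m=(ys>150)&(ys<270)
r=[(xs[m&(ys==y)].mean(),y) for y in (160,200,240) ]
H=[onz(w,p,.069) for p in r]
v=H[0]-H[2]; print(B,A,np.linalg.norm((A-B)[:2]),np.degrees(np.arctan2(*(A-B)[1::-1])),'handle',H,np.degrees(np.arctan2(v[1],v[0])))
for p in [B,A]+H: print(M.T@(p-s['eef_pos']))
for n in('scene','side'): print(proj(cam(n),A),proj(cam(n),B))
E
```

```text
[0.5377 0.0156 0.075 ] [0.5527 0.2046 0.064 ] 0.18961540379511183 85.48224362333335 handle [array([0.5489, 0.1678, 0.069 ]), array([0.5456, 0.1311, 0.069 ]), array([0.5431, 0.0917, 0.069 ])] 85.69633764432427
[-0.1155 -0.0071  0.1231]
[ 0.0741 -0.0113  0.134 ]
[ 0.0371 -0.0114  0.129 ]
[ 0.0003 -0.0109  0.129 ]
[-0.0392 -0.0094  0.129 ]
[348.3274 219.7741] [295.7904 236.6289]
[232.6524 243.0696] [252.1515 200.0763]
```

Call:
play_rows(commands=[[[0.0375,-0.028,0.1],[0,0,-0.014]],[[0.0375,-0.028,0.2],[0,0,-0.014]],[[0.0375,-0.028,0.28],[0,0,-0.014]],[[0.0375,-0.028,0.35],[0,0,-0.014]],[[0.0375,-0.028,0.35],[0,0,-0.014]]], gripper=45)

```text
time: 11.12
eef_pos: [0.5434, 0.1446, 0.0538]
ee_rot: [0.734, 0.679, -0.005, -0.002]
force: [-0.3, -0.4, 0.6]
opening: 0.0458
finger_force: 0.0
```

Call:
play_rows(commands=[[[0,0,0],[0,0,0]],[[0,0,0],[0,0,0]],[[0,0,0],[0,0,0]],[[0,0,0],[0,0,0]],[[0,0,0],[0,0,0]]], gripper=19, squeeze=5)

```text
time: 11.53
eef_pos: [0.5485, 0.1464, 0.0606]
ee_rot: [0.734, 0.679, 0.001, 0.001]
force: [-0.6, -0.2, -0.8]
opening: 0.022
finger_force: 0.0
```

```bash
python3 st.py
```

```text
11.5333 [0.548 0.146 0.061] yaw x 85.56416915531918 [-0.61  -0.203 -0.761] [-0.048 -0.086 -0.008] 0.02198598302951361 0.0 [-0.028  0.521 -0.403  1.921  0.291  0.752 -0.674]
```

Call:
play_rows(commands=[[[-0.0018,0.034,0.005],[0,0,0.0667]],[[-0.0071,0.0676,0.01],[0,0,0.1333]],[[-0.0159,0.1004,0.01],[0,0,0.2]],[[-0.0281,0.1322,0.01],[0,0,0.2667]],[[-0.0435,0.1625,0.01],[0,0,0.3333]]])

```text
time: 11.95
eef_pos: [0.6045, 0.1231, 0.0541]
ee_rot: [0.885, 0.465, -0.007, -0.002]
force: [-13.7, -2.9, 3.4]
opening: 0.0769
finger_force: 6.1
```

```bash
echo "
p=s['eef_pos'][:2]-np.array([.537,.016]); print('polar',np.hypot(*p),np.degrees(np.arctan2(p[1],p[0])),'tool force',M.T@s['force'])" >> st.py; python3 st.py
```

```text
11.95 [0.605 0.123 0.054] yaw x 55.445054362895036 [-13.692  -2.918   3.415] [-0.543  3.099  0.461] 0.07690461102626862 6.093570655211806 [-0.083  0.581 -0.256  1.799  0.194  0.801 -1.04 ]
polar 0.12659246956885875 57.76684765330991 tool force [-10.208  -9.653  -3.206]
```

The weak 5 N squeeze let the handle force the fingers open. I'll close firmly so the fingers bring the handle to the tool's centre.

Call:
play_rows(commands=[[[0,0,0],[0,0,0]],[[0,0,0],[0,0,0]],[[0,0,0],[0,0,0]],[[0,0,0],[0,0,0]],[[0,0,0],[0,0,0]]], gripper=12, squeeze=35)

```text
time: 12.37
eef_pos: [0.6077, 0.1271, 0.0547]
ee_rot: [0.884, 0.467, -0.002, -0.003]
force: [-5.1, 5.7, -3.0]
opening: 0.0303
finger_force: 3.2
```

Call:
play_rows(commands=[[[0,0,0],[0,0,0]],[[0,0,0],[0,0,0]],[[0,0,0],[0,0,0]],[[0,0,0],[0,0,0]],[[0,0,0],[0,0,0]]])

```text
time: 12.78
eef_pos: [0.609, 0.1274, 0.055]
ee_rot: [0.884, 0.468, -0.0, -0.002]
force: [-3.6, 5.2, -2.1]
opening: 0.0145
finger_force: 34.8
```

```bash
python3 st.py
```

```text
12.7833 [0.609 0.127 0.055] yaw x 55.74992645524084 [-3.567  5.19  -2.143] [1.154 0.522 0.167] 0.014549675845213814 34.83725130558014 [-0.083  0.582 -0.259  1.796  0.194  0.79  -1.037]
polar 0.13260929628834672 57.129355526737214 tool force [ 2.279 -5.86   2.17 ]
```

Call:
play_rows(commands=[[[-0.001,0.029,0],[0,0,0.0556]],[[-0.005,0.0576,0],[0,0,0.1111]],[[-0.011,0.0858,0],[0,0,0.1667]],[[-0.02,0.1134,0],[0,0,0.2222]],[[-0.02,0.1134,0],[0,0,0.2222]]])

```text
time: 13.2
eef_pos: [0.6445, 0.0932, 0.0552]
ee_rot: [0.953, 0.304, 0.001, -0.001]
force: [-0.4, 6.6, -1.9]
opening: 0.0148
finger_force: 35.0
```

```bash
python3 st.py
```

```text
13.2 [0.645 0.093 0.055] yaw x 35.38192009810024 [-0.438  6.637 -1.937] [ 1.249  0.043 -0.226] 0.014783730912675083 34.955323934555054 [-0.092  0.609 -0.162  1.73   0.124  0.811 -1.264]
polar 0.13239768348446926 35.67817871276998 tool force [ 3.481 -5.661  1.959]
```

Call:
play_rows(commands=[[[-0.0003,0.0145,0],[0,0,0.0278]],[[-0.001,0.029,0],[0,0,0.0556]],[[-0.001,0.029,0],[0,0,0.0556]]])

```text
time: 13.45
eef_pos: [0.65, 0.0849, 0.0552]
ee_rot: [0.964, 0.264, 0.001, -0.002]
force: [-0.9, 4.9, -2.1]
opening: 0.0145
finger_force: 34.9
```

```bash
python3 st.py|tail -1
```

```text
polar 0.13234436787730544 31.353613184371532 tool force [ 1.749 -4.686  2.167]
```

Call:
play_rows(commands=[[[-0.0003,0.0145,0],[0,0,0.0278]],[[-0.001,0.029,0],[0,0,0.0556]],[[-0.001,0.029,0],[0,0,0.0556]]])

```text
time: 13.7
eef_pos: [0.6556, 0.0746, 0.0552]
ee_rot: [0.975, 0.222, 0.001, -0.002]
force: [-0.5, 5.5, -3.9]
opening: 0.0145
finger_force: 34.9
```

```bash
python3 st.py|tail -2
```

```text
13.7 [0.656 0.075 0.055] yaw x 25.631579538569067 [-0.519  5.47  -3.898] [ 1.308  0.074 -0.059] 0.014544907776279002 34.86419320106506 [-0.093  0.618 -0.118  1.709  0.089  0.819 -1.373]
polar 0.13230961036548378 26.284543530057142 tool force [ 1.891 -5.143  3.918]
```

Call:
play_rows(commands=[[[-0.0003,0.0145,0],[0,0,0.0278]],[[-0.001,0.029,0],[0,0,0.0556]],[[-0.001,0.029,0],[0,0,0.0556]]])

```text
time: 13.95
eef_pos: [0.6603, 0.0639, 0.0552]
ee_rot: [0.984, 0.179, 0.001, -0.002]
force: [0.0, 6.5, -2.9]
opening: 0.0148
finger_force: 34.9
```

```bash
python3 st.py|tail -2
```

```text
13.95 [0.66  0.064 0.055] yaw x 20.629263635741204 [ 0.002  6.5   -2.857] [ 1.389 -0.033 -0.189] 0.014821020739650815 34.88326370716095 [-0.092  0.621 -0.095  1.701  0.071  0.822 -1.428]
polar 0.1322679569222938 21.223546466586644 tool force [ 2.287 -6.073  2.88 ]
```

Call:
play_rows(commands=[[[-0.0003,0.0145,0],[0,0,0.0278]],[[-0.001,0.029,0],[0,0,0.0556]],[[-0.001,0.029,0],[0,0,0.0556]]])

```text
time: 14.2
eef_pos: [0.664, 0.0527, 0.0552]
ee_rot: [0.991, 0.136, 0.0, -0.002]
force: [0.3, 6.0, -2.4]
opening: 0.0145
finger_force: 34.9
```

```bash
python3 st.py|tail -2
```

```text
14.2 [0.664 0.053 0.055] yaw x 15.623211813581706 [ 0.345  5.999 -2.418] [ 1.356 -0.011 -0.201] 0.014548628316974002 34.904345870018005 [-0.091  0.624 -0.072  1.695  0.053  0.824 -1.483]
polar 0.13220712019545316 16.129557038676523 tool force [ 1.945 -5.676  2.439]
```

Call:
play_rows(commands=[[[-0.0003,0.0145,0],[0,0,0.0278]],[[-0.0006,0.022,0],[0,0,0.042]],[[-0.0006,0.022,0],[0,0,0.042]]])

```text
time: 14.45
eef_pos: [0.666, 0.0448, 0.0552]
ee_rot: [0.995, 0.104, 0.0, -0.002]
force: [-0.2, 5.6, -3.8]
opening: 0.0142
finger_force: 34.9
```

```bash
python3 st.py|tail -2
```

```text
14.45 [0.666 0.045 0.055] yaw x 11.925764930576786 [-0.219  5.579 -3.832] [ 1.328 -0.039 -0.176] 0.014213782079622124 34.866145849227905 [-0.09   0.625 -0.055  1.692  0.039  0.825 -1.524]
polar 0.13221494835009065 12.595497592094322 tool force [ 0.934 -5.49   3.853]
```

```bash
python3 - <<'E'
from h import *
a=cam('scene')['image'][190:310,220:390,::-1];b=cam('side')['image'][155:275,170:310,::-1]
f=lambda x:cv2.resize(x,(int(x.shape[1]*2.5),300),interpolation=cv2.INTER_CUBIC)
cv2.imwrite('pics/s6.png',np.hstack([f(a),f(b)]))
E
```

```text
(no output)
```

View pics/s6.png

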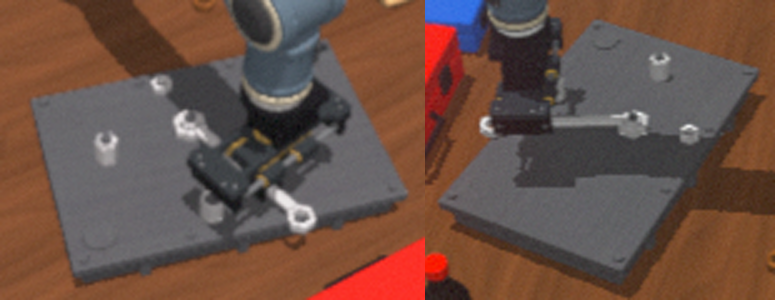

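Call:
play_rows(commands=[[[-0.0003,0.0145,0],[0,0,0.0278]],[[-0.0006,0.022,0],[0,0,0.042]],[[-0.0006,0.022,0],[0,0,0.042]]])

```text
time: 14.8
eef_pos: [0.6674, 0.0373, 0.0552]
ee_rot: [0.997, 0.072, 0.0, -0.002]
force: [-0.4, 6.6, -2.7]
opening: 0.0146
finger_force: 34.8
```

```bash
python3 st.py|tail -2; python3 - <<'E'
from h import *
a=cam('scene');b=cam('side')
for n,c in(('scene',a),('side',b)):
    print(n,[proj(c,[.537,.016,z]) for z in(.05,.064,.076)])
    for t in('spanner','spanner_nut'):
        print(t,[(np.round(d['at'],1),round(d['confidence'],2)) for d in pinpoint(n,t)])
f=lambda c,p:cv2.resize(c['image'][p[1]-20:p[1]+20,p[0]-25:p[0]+25,::-1],(400,320),interpolation=cv2.INTER_CUBIC)
cv2.imwrite('pics/s7.png',np.hstack([f(a,(296,239)),f(b,(252,204))]))
E
```

```text
14.8 [0.667 0.037 0.055] yaw x 8.222737056437161 [-0.362  6.578 -2.666] [1.629 0.021 0.036] 0.014608144116913736 34.81641411781311 [-0.089  0.626 -0.039  1.69   0.025  0.825 -1.565]
polar 0.13217308101025643 9.264348200674425 tool force [ 0.58  -6.549  2.698]
scene [array([295.68726529, 241.54952042]), array([295.74593855, 238.69553487]), array([295.79690394, 236.21340782])]
spanner [(array([185. , 238.5]), 0.6), (array([296. , 239.4]), 0.57)]
spanner_nut [(array([300.1, 241.4]), 0.41)]
side [array([252.71238456, 205.56627923]), array([252.49834735, 202.57046993]), array([252.31280163, 199.97401093])]
spanner [(array([347.6, 307.2]), 0.87), (array([328.1, 168.5]), 0.64), (array([254.2, 202.7]), 0.47)]
spanner_nut [(array([254. , 204.9]), 0.51)]
```

View pics/s7.png

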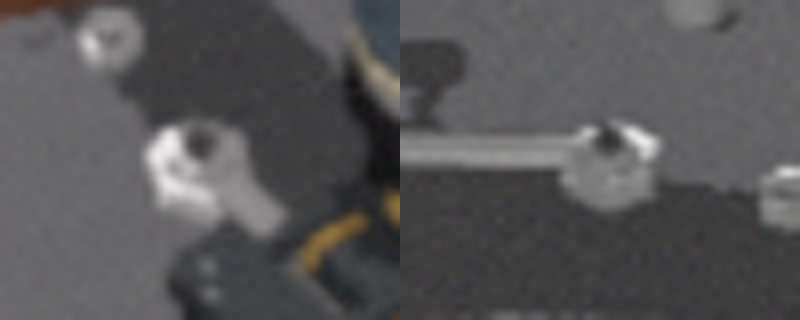

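Call:
play_rows(commands=[[[0,0,0],[0,0,0]],[[0,0,0],[0,0,0]],[[0,0,0],[0,0,0]],[[0,0,0],[0,0,0]]], gripper=32)

```text
time: 15.43
eef_pos: [0.6679, 0.0321, 0.0554]
ee_rot: [0.998, 0.07, 0.0, 0.001]
force: [0.2, 0.6, -0.4]
opening: 0.0295
finger_force: 0.3
```

Call:
play_rows(commands=[[[0,0,-0.08],[0,0,0]],[[0,0,-0.16],[0,0,0]],[[0,0,-0.26],[0,0,0]],[[0,0,-0.36],[0,0,0]],[[0,0,-0.36],[0,0,0]]])

```text
time: 15.85
eef_pos: [0.6731, 0.0316, 0.2093]
ee_rot: [0.998, 0.069, 0.009, 0.001]
force: [0.6, -0.8, 2.2]
opening: 0.032
finger_force: 0.0
```

Call:
play_rows(commands=[[[-0.1,0,0],[0,0,0]],[[-0.2,0,0],[0,0,0]],[[-0.3,0,0],[0,0,0]],[[-0.3,0,0],[0,0,0]],[[-0.3,0,0],[0,0,0]]])

```text
time: 16.27
eef_pos: [0.5468, 0.0143, 0.1992]
ee_rot: [0.998, 0.069, -0.0, 0.001]
force: [0.3, -0.1, 1.1]
opening: 0.0324
finger_force: 0.0
```

```bash
cat > g.py <<'E'
from h import *
cam('wrist');cam('wrist')
import st
w=cam('wrist','w8.png')
def top(w,img,z,c,half=.03,n=390):
    # world top-down view: right=+x, up=+y
    g=np.linspace(-half,half,n); XX,YY=np.meshgrid(g,-g)
    m=np.array([[proj(w,[c[0]+x,c[1]+y,z]) for x,y in zip(a,b)] for a,b in zip(XX,YY)],np.float32)
    return cv2.remap(img,m,None,cv2.INTER_CUBIC)
w1=dict(w); T=np.eye(4);T[:3,:3]=R.from_quat([.981,.1941,.0008,-.0003]).as_matrix();T[:3,3]=[.522,-.0876,.2025]
w1['c2w']=T@w['T_tool_cam']
A=top(w1,cv2.imread('pics/w2.png'),.068,(.537,.016)); B=top(w,cv2.imread('pics/w8.png'),.068,(.537,.016))
cv2.imwrite('pics/cmp.png',np.hstack([A,B]))
for t in('spanner_nut','spanner'):
    for d in pinpoint('wrist',t): print(t,d['at'],d['confidence'],onz(w,d['at'],.05))
d=cut_out('wrist','spanner')[0]; print(d['rect'],d['confidence'])
E
python3 g.py
```

```text
16.3667 [0.55  0.015 0.2  ] yaw x 7.965479687190981 [-0.079 -0.498  0.493] [-0.044 -0.041 -0.038] 0.03194751411987058 0.0 [-0.069  0.288 -0.045  1.859  0.016  0.992 -1.552]
polar 0.013236532455264082 -2.2831454814113874 tool force [-0.146  0.483 -0.493]
spanner_nut [273.7, 208.9] 0.72 [0.537 0.018 0.05 ]
spanner [275.9, 210.2] 0.81 [0.536 0.016 0.05 ]
spanner [276.5, 206.8] 0.64 [0.54  0.015 0.05 ]
[254.5, 1.5, 296.7, 231.6] 0.85
```

View pics/cmp.png

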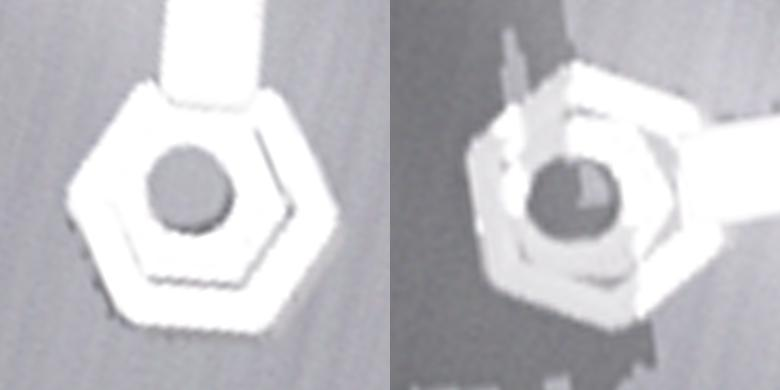

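The left half is the spanner nut at the start and the right half is now. The ring is still seated round the nut. The handle has swung about 78° without a clear stop, so I'll measure the nut's own rotation numerically.

```bash
cat > hx.py <<'E'
from h import *
from g import top,w1,w
from scipy.ndimage import map_coordinates as mc
def fit(v,ap,nm,sgn=None):
    g=cv2.GaussianBlur(cv2.cvtColor(v,cv2.COLOR_BGR2GRAY).astype(float),(0,0),2)
    gx,gy=cv2.Sobel(g,-1,1,0)/8,cv2.Sobel(g,-1,0,1)/8
    k=390/60; res=[]
    t=np.linspace(-.45,.45,25)
    for a in np.arange(0,60,1.):
        for r in ap:
            n=np.radians(a+np.arange(6)*60); 
            px=r*np.cos(n)[:,None]-t*r*1.1547*np.sin(n)[:,None]; py=r*np.sin(n)[:,None]+t*r*1.1547*np.cos(n)[:,None]
            for ox in np.arange(-3,3.1,.5):
                for oy in np.arange(-3,3.1,.5):
                    X=195+k*(px+ox);Y=195-k*(py+oy)
                    G=mc(gx,[Y,X],order=1)*np.cos(n)[:,None]-mc(gy,[Y,X],order=1)*np.sin(n)[:,None]
                    res.append((np.minimum(np.abs(G),6).mean(),a,r,ox,oy))
    res.sort(reverse=True); print(nm,[tuple(np.round(q,2)) for q in res[:1]]); 
    used=[res[0][1]]
    for q in res:
        if min(abs((q[1]-u+30)%60-30) for u in used)>4: print('   alt',np.round(q,2)); break
i2,i8=cv2.imread('pics/w2.png'),cv2.imread('pics/w8.png')
for nm,ww,i in(('start',w1,i2),('now',w,i8)):
    fit(top(ww,i,.068,(.537,.016)),[12],nm+' nut')
    fit(top(ww,i,.064,(.537,.016)),[16,16.5,17,18],nm+' ring')
d=cut_out('wrist','spanner')[0]['pixels'];ys,xs=np.nonzero(d)
P=[onz(w,(xs[ys==y].mean(),y),.069) for y in range(40,150,10)]
P=np.array(P);q=np.polyfit(P[:,0],P[:,1],1);print('handle',np.degrees(np.arctan(q[0])))
E
python3 hx.py
```

```text
16.6667 [0.55  0.016 0.199] yaw x 8.020156512002746 [ 0.268 -0.086  0.222] [ 0.031 -0.031 -0.026] 0.03197098192668781 0.0 [-0.069  0.29  -0.046  1.859  0.016  0.993 -1.552]
polar 0.012790049843520012 1.280570646550666 tool force [ 0.254  0.122 -0.222]
spanner_nut [272.8, 204.0] 0.65 [0.541 0.02  0.05 ]
spanner [279.1, 209.2] 0.76 [0.537 0.013 0.05 ]
[255.3, 0.0, 300.6, 231.8] 0.56
start nut [(np.float64(3.13), np.float64(25.0), np.float64(12.0), np.float64(0.5), np.float64(-1.0))]
   alt [ 2.72 30.   12.    1.5  -2.  ]
start ring [(np.float64(3.79), np.float64(24.0), np.float64(16.0), np.float64(-3.0), np.float64(0.0))]
   alt [ 3.5 29.  16.  -3.   0. ]
now nut [(np.float64(2.47), np.float64(29.0), np.float64(12.0), np.float64(0.0), np.float64(-0.5))]
   alt [ 2.39 24.   12.    0.    0.  ]
now ring [(np.float64(3.16), np.float64(10.0), np.float64(18.0), np.float64(-0.5), np.float64(0.5))]
   alt [ 3.05 15.   18.   -0.5   0.  ]
handle 9.848694330570646
```

Call:
play_rows(commands=[[[0,0,0.08],[0,0,0]],[[0,0,0.16],[0,0,0]],[[0,0,0.16],[0,0,0]],[[0,0,0.16],[0,0,0]]], gripper=60)

```text
time: 17.25
eef_pos: [0.5479, 0.0161, 0.1339]
ee_rot: [0.998, 0.07, -0.002, 0.0]
force: [-0.1, 1.4, 0.8]
opening: 0.0507
finger_force: 0.0
```

```bash
cat > hy.py <<'E'
from h import *
from scipy.ndimage import map_coordinates as mc
cam('wrist');cam('wrist');
w=cam('wrist','w9.png'); img=cv2.imread('pics/w9.png')
def top(w,img,z,c,half=.03,n=390):
    g=np.linspace(-half,half,n); XX,YY=np.meshgrid(g,-g)
    m=np.array([[proj(w,[c[0]+x,c[1]+y,z]) for x,y in zip(a,b)] for a,b in zip(XX,YY)],np.float32)
    return cv2.remap(img,m,None,cv2.INTER_CUBIC)
def curve(v,r,step=2):
    g=cv2.GaussianBlur(cv2.cvtColor(v,cv2.COLOR_BGR2GRAY).astype(float),(0,0),2)
    gx,gy=cv2.Sobel(g,-1,1,0)/8,cv2.Sobel(g,-1,0,1)/8
    k=390/60; t=np.linspace(-.45,.45,25); out=[]
    for a in np.arange(0,60,step):
        n=np.radians(a+np.arange(6)*60); b=(0,)
        px=r*np.cos(n)[:,None]-t*r*1.1547*np.sin(n)[:,None]; py=r*np.sin(n)[:,None]+t*r*1.1547*np.cos(n)[:,None]
        for ox in np.arange(-3,3.1,.5):
            for oy in np.arange(-3,3.1,.5):
                X=195+k*(px+ox);Y=195-k*(py+oy)
                G=mc(gx,[Y,X],order=1)*np.cos(n)[:,None]-mc(gy,[Y,X],order=1)*np.sin(n)[:,None]
                b=max(b,(np.minimum(np.abs(G),6).mean(),ox,oy))
        out.append((a,round(b[0],2))+b[1:])
    return out
if __name__=='__main__':
    v=top(w,img,.068,(.537,.016)); cv2.imwrite('pics/top9.png',v)
    for r in (11.5,12,12.5): print('nut',r,[(o[0],o[1]) for o in curve(v,r,3)])
    for z in (.064,.07,.076,.082):
        v=top(w,img,z,(.537,.016)); best=[max(curve(v,r,3),key=lambda o:o[1])+(r,) for r in (15.5,16,16.5,17,17.5,18)]
        print(z,best)
    d=cut_out('wrist','spanner')[0]['pixels'];ys,xs=np.nonzero(d)
    for y in range(20,200,20):
        x=xs[ys==y]
        if len(x): print(y,x.min(),x.max(),np.linalg.norm(onz(w,(x.max()+1,y),.069)-onz(w,(x.min(),y),.069)))
    import st
E
python3 hy.py
```

```text
nut 11.5 [(np.int64(0), np.float64(3.11)), (np.int64(3), np.float64(3.07)), (np.int64(6), np.float64(3.11)), (np.int64(9), np.float64(3.25)), (np.int64(12), np.float64(3.46)), (np.int64(15), np.float64(3.56)), (np.int64(18), np.float64(3.6)), (np.int64(21), np.float64(3.44)), (np.int64(24), np.float64(3.26)), (np.int64(27), np.float64(3.09)), (np.int64(30), np.float64(3.0)), (np.int64(33), np.float64(2.93)), (np.int64(36), np.float64(2.99)), (np.int64(39), np.float64(3.08)), (np.int64(42), np.float64(3.08)), (np.int64(45), np.float64(3.02)), (np.int64(48), np.float64(2.96)), (np.int64(51), np.float64(2.93)), (np.int64(54), np.float64(2.93)), (np.int64(57), np.float64(3.0))]
nut 12 [(np.int64(0), np.float64(3.28)), (np.int64(3), np.float64(3.41)), (np.int64(6), np.float64(3.4)), (np.int64(9), np.float64(3.39)), (np.int64(12), np.float64(3.36)), (np.int64(15), np.float64(3.43)), (np.int64(18), np.float64(3.4)), (np.int64(21), np.float64(3.51)), (np.int64(24), np.float64(3.67)), (np.int64(27), np.float64(3.61)), (np.int64(30), np.float64(3.42)), (np.int64(33), np.float64(3.2)), (np.int6
[... 2574 characters left out ...]
oat64(-3.0), 17), (np.int64(12), np.float64(3.02), np.float64(0.5), np.float64(2.5), 17.5), (np.int64(12), np.float64(2.77), np.float64(0.0), np.float64(2.5), 18)]
20 257 280 0.015190598238089829
40 258 281 0.015418379233216255
60 259 281 0.015000605241086077
80 260 281 0.01456970041914273
100 261 282 0.01479773366684988
120 261 283 0.01571602588337523
140 263 283 0.014580772390832584
160 264 285 0.015525185963036661
180 264 285 0.0157831838806198
17.45 [0.55  0.016 0.137] yaw x 8.003940267037054 [ 0.81   0.062 -0.012] [-0.024 -0.025 -0.012] 0.058717729848857696 0.0 [-0.07   0.36  -0.046  1.922  0.022  0.857 -1.558]
polar 0.013472771881341192 1.3944979902251904 tool force [0.811 0.052 0.015]
```

Call:
play_rows(commands=[[[0,0.1,-0.08],[0,0,0]],[[0,0.2,-0.1],[0,0,0]],[[-0.03,0.25,-0.1],[0,0,0]],[[-0.03,0.25,-0.1],[0,0,0]],[[-0.03,0.25,-0.1],[0,0,0]]])

```text
time: 17.87
eef_pos: [0.5514, -0.0869, 0.1768]
ee_rot: [0.998, 0.067, 0.001, 0.001]
force: [-0.3, 1.5, -0.2]
opening: 0.0602
finger_force: 0.0
```

```bash
cat > hz.py <<'E'
from h import *
from hy import top
cam('wrist');s=env.observe();print(s['eef_pos']);w=cam('wrist','w10.png')
w1=dict(w); T=np.eye(4);T[:3,:3]=R.from_quat([.981,.1941,.0008,-.0003]).as_matrix();T[:3,3]=[.522,-.0876,.2025]
w1['c2w']=T@w['T_tool_cam']
for nm,ww,f in(('start',w1,'w2'),('now',w,'w10')):
    v=top(ww,cv2.imread(f'pics/{f}.png'),.070,(.537,.016)); g=cv2.GaussianBlur(cv2.cvtColor(v,cv2.COLOR_BGR2GRAY),(0,0),1.5)
    cs=cv2.HoughCircles(g,cv2.HOUGH_GRADIENT,1,100,param1=60,param2=12,minRadius=36,maxRadius=54)
    print(nm,cs); c=cs[0,0,:2]
    P=cv2.warpPolar(g,(130,72),tuple(map(float,c)),130,cv2.WARP_POLAR_LINEAR).astype(int)
    print('rows=angle deg ccw, cols r=7.5..17mm step .5')
    for k in range(0,72): print((-5*k)%360, *(f'{P[k,int(r*6.5)]:3d}' for r in np.arange(7.5,17.1,.5)))
E
python3 hz.py
```

```text
[ 0.55137558 -0.08268282  0.17526864]
start [[[192.5 194.5  44. ]
  [155.5 288.5  41. ]]]
rows=angle deg ccw, cols r=7.5..17mm step .5
0 246 255 255 255 255 255 255 255 255 255 255 251 221 209 218 239 246 255 255 255
355 240 255 255 255 255 255 255 255 255 255 255 255 253 242 234 224 223 238 252 255
350 250 255 255 255 255 255 255 255 255 255 255 255 255 254 240 205 177 198 232 250
345 248 255 255 255 255 255 255 255 255 255 255 255 255 253 239 208 190 215 244 254
340 249 255 255 255 255 255 255 254 254 254 255 255 253 232 211 203 211 243 254 255
335 244 255 255 255 255 255 255 255 255 255 255 254 250 222 210 215 240 253 255 255
330 241 255 255 255 255 255 255 255 255 255 255 255 248 225 210 222 239 255 255 255
325 244 255 255 255 255 255 255 255 255 255 255 255 248 223 214 226 244 255 255 255
320 239 255 255 255 255 255 255 253 252 252 254 254 247 222 211 223 242 254 255 255
315 231 254 255 255 255 255 255 255 254 254 255 255 252 234 216 212 226 251 255 255
310 231 254 255 255 255 255 255 255 254 255 255 255 254 239 216 208 216 240 252 255
305 243 255 255 255 255 255 255 255 255 255
[... 10481 characters left out ...]
5 255 255 255 255 255 255 255 255 255
40 255 255 255 255 255 255 255 255 255 255 251 250 252 255 255 255 255 255 255 255
35 255 255 255 255 255 255 255 255 255 255 247 235 227 250 254 255 255 255 255 255
30 255 255 255 255 255 255 255 255 255 253 234 205 177 184 212 247 254 255 255 255
25 254 255 255 255 255 255 255 255 255 255 245 215 189 159 173 198 239 254 254 252
20 255 255 255 255 255 255 255 255 255 255 249 236 207 172 173 197 221 251 255 254
15 255 255 255 255 255 255 255 254 254 255 253 242 218 192 178 187 209 241 253 255
10 255 255 255 255 255 255 255 254 254 255 255 251 235 205 190 201 224 247 254 255
5 255 255 255 255 255 255 255 255 255 255 255 254 250 236 220 228 247 255 253 254
```

Measured from the bright-to-dark edges, the nut's flats now lie near 28° (mod 60), against 25° at the start. That is a turn of about 57°, which is the stop. I'll firm this up with a least-squares hexagon fit.

```bash
cat > hf.py <<'E'
from h import *
from hy import top
from scipy.optimize import least_squares
import sys
w=cam('wrist')
w1=dict(w); T=np.eye(4);T[:3,:3]=R.from_quat([.981,.1941,.0008,-.0003]).as_matrix();T[:3,3]=[.522,-.0876,.2025]
w1['c2w']=T@w['T_tool_cam']
def nutfit(nm,ww,f,secs,thr,c=(192.5,195)):
    v=top(ww,cv2.imread(f'pics/{f}.png'),.068,(.537,.016)); g=cv2.GaussianBlur(cv2.cvtColor(v,cv2.COLOR_BGR2GRAY),(0,0),1.5).astype(float)
    pts=[]
    for lo,hi in secs:
        for a in np.arange(lo,hi+1,3):
            t=np.radians(a); r=np.arange(9*6.5,16*6.5); X=c[0]+r*np.cos(t);Y=c[1]-r*np.sin(t)
            p=cv2.remap(g.astype(np.float32),X[None].astype(np.float32),Y[None].astype(np.float32),1)[0]
            i=np.argmax(p<thr)
            if i: rr=(r[i-1]+(p[i-1]-thr)/(p[i-1]-p[i]))/6.5; pts.append((rr*np.cos(t),rr*np.sin(t)))
    pts=np.array(pts); best=None
    for a0 in range(0,60,5):
        def e(q):
            d=pts-q[:2]; return np.max([d@[np.cos(q[2]+k*np.pi/3),np.sin(q[2]+k*np.pi/3)] for k in range(6)],0)-q[3]
        s=least_squares(e,[0,0,np.radians(a0),12.5],loss='soft_l1',f_scale=.2)
        if best is None or s.cost<best.cost: best=s
    print(nm,len(pts),'c',best.x[:2].round(2),'ang',round(np.degrees(best.x[2])%60,1),'ap',round(best.x[3],2),'cost',round(best.cost,3),'rms',round(np.sqrt((best.fun**2).mean()),2))
if __name__=='__main__':
    for thr in (230,240,248):
        nutfit('start',w1,'w2',[(-115,45),],thr)
        nutfit('now',w,'w10',[(-95,33)],thr)
E
python3 hf.py
```

```text
start 54 c [ 1.09 -1.03] ang 25.3 ap 11.73 cost 0.304 rms 0.11
now 41 c [ 0.6  -1.43] ang 28.8 ap 12.15 cost 0.212 rms 0.11
start 54 c [ 1.   -0.97] ang 25.0 ap 11.6 cost 0.259 rms 0.1
now 43 c [ 0.48 -1.39] ang 28.4 ap 12.0 cost 0.206 rms 0.1
start 54 c [ 0.92 -0.91] ang 24.8 ap 11.47 cost 0.263 rms 0.11
now 43 c [ 0.42 -1.37] ang 28.4 ap 11.82 cost 0.209 rms 0.11
```

```bash
cat > hh.py <<'E'
from h import *
import sys
np.set_printoptions(precision=4,suppress=True)
s=env.observe();w=cam('wrist','w11.png');print(s['time'],s['eef_pos'])
L=cut_out('wrist','spanner')
for d in L:
    ys,xs=np.nonzero(d['pixels']); 
    P=np.array([onz(w,(x,y),.069) for x,y in zip(xs,ys)])[:,:2]
    m=(np.hypot(*(P-[.537,.016]).T)>.03)&(np.hypot(*(P-[.537,.016]).T)<.165); Q=P[m]
    if len(Q)<50: continue
    c=Q.mean(0);u=np.linalg.svd(Q-c,full_matrices=False)[2][0]; u*=np.sign(u@(c-[.537,.016]))
    n=np.array([-u[1],u[0]]); wd=(Q-c)@n
    print(d['confidence'],'rect',d['rect'],'angle',np.degrees(np.arctan2(u[1],u[0])),'offset from C',(c-[.537,.016])@n,'width',np.percentile(wd,[1,99]).ptp() if hasattr(np.ndarray,'ptp') else np.diff(np.percentile(wd,[1,99])))
E
python3 hh.py
```

```text
18.3167 [ 0.5511 -0.0837  0.1748]Traceback (most recent call last):
  File "hh.py", line 13, in <module>
    print(d['confidence'],'rect',d['rect'],'angle',np.degrees(np.arctan2(u[1],u[0])),'offset from C',(c-[.537,.016])@n,'width',np.percentile(wd,[1,99]).ptp() if hasattr(np.ndarray,'ptp') else np.diff(np.percentile(wd,[1,99])))
                                                                                                                               ^^^^^^^^^^^^^^^^^^^^^^^^^^^^
AttributeError: `ptp` was removed from the ndarray class in NumPy 2.0. Use np.ptp(arr, ...) instead.
```

```bash
sed -i "s/np.percentile(wd,\[1,99\]).ptp() if .*$/np.diff(np.percentile(wd,[1,99])))/" hh.py; python3 hh.py
```

```text
18.4167 [ 0.551  -0.0841  0.1748]
0.82 rect [125.8, 0.0, 189.5, 223.8] angle 10.390235951687906 offset from C -0.0035447251621176937 width [0.0159]
```

Call:
play_rows(commands=[[[0.325,-0.257,0],[0,0,-0.027]],[[0.325,-0.257,0],[0,0,-0.027]],[[0.325,-0.257,0],[0,0,-0.027]],[[0.325,-0.257,0],[0,0,-0.027]],[[0.325,-0.257,0],[0,0,-0.027]]], gripper=40)

```text
time: 18.93
eef_pos: [0.6695, 0.0453, 0.1744]
ee_rot: [0.995, 0.096, 0.002, -0.003]
force: [0.2, 2.0, 0.3]
opening: 0.0415
finger_force: 0.0
```

```bash
python3 hh.py; python3 st.py
```

```text
18.9333 [0.6695 0.0453 0.1744]
0.89 rect [262.2, 126.4, 305.6, 334.6] angle 9.858895716361939 offset from C -0.0007008119446214876 width [0.0152]
19.0333 [0.666 0.038 0.174] yaw x 10.643138983090262 [-0.765 -0.595 -0.266] [-0.032  0.019 -0.051] 0.03993648710040655 0.0 [-0.089  0.496 -0.043  1.605  0.023  1.042 -1.524]
polar 0.13062588415666868 9.532347662423254 tool force [-0.862  0.444  0.267]
```

Call:
play_rows(commands=[[[0,0,0.08],[0,0,0]],[[0,0,0.16],[0,0,0]],[[0,0,0.24],[0,0,0]],[[0,0,0.295],[0,0,0]],[[0,0,0.295],[0,0,0]]])

```text
time: 19.45
eef_pos: [0.6622, 0.033, 0.0528]
ee_rot: [0.996, 0.09, -0.004, 0.001]
force: [-0.7, 0.0, -0.6]
opening: 0.0398
finger_force: 0.0
```

Call:
play_rows(commands=[[[0,0,0],[0,0,0]],[[0,0,0],[0,0,0]],[[0,0,0],[0,0,0]],[[0,0,0],[0,0,0]]], gripper=20)

```text
time: 19.78
eef_pos: [0.6664, 0.0352, 0.0589]
ee_rot: [0.996, 0.091, 0.001, 0.0]
force: [0.1, 0.1, 0.0]
opening: 0.0232
finger_force: 0.0
```

```bash
python3 st.py
```

```text
19.7833 [0.666 0.035 0.059] yaw x 10.414341082346688 [0.072 0.099 0.033] [-0.006  0.033  0.035] 0.023198819064701965 0.0 [-0.087  0.619 -0.041  1.693  0.033  0.827 -1.532]
polar 0.13079503526774675 8.44741248607024 tool force [ 0.088 -0.085 -0.033]
```

Call:
play_rows(commands=[[[-0.0005,-0.017,0.005],[0,0,-0.033]],[[-0.0018,-0.034,0.005],[0,0,-0.0667]],[[-0.0018,-0.034,0.005],[0,0,-0.0667]]])

```text
time: 20.03
eef_pos: [0.6631, 0.0495, 0.0564]
ee_rot: [0.99, 0.144, 0.001, -0.0]
force: [0.2, -0.0, -0.1]
opening: 0.0203
finger_force: 0.3
```

```bash
python3 st.py
```

```text
20.0333 [0.663 0.05  0.056] yaw x 16.555600986189376 [ 0.213 -0.012 -0.109] [-0.072 -0.138 -0.042] 0.020292939308588095 0.3489786107093096 [-0.089  0.62  -0.07   1.699  0.055  0.822 -1.465]
polar 0.1304937186686947 14.885999626980006 tool force [0.201 0.072 0.109]
```

Call:
play_rows(commands=[[[-0.0005,-0.017,0],[0,0,-0.033]],[[-0.0013,-0.028,0],[0,0,-0.055]],[[-0.0013,-0.028,0],[0,0,-0.055]]])

```text
time: 20.28
eef_pos: [0.6599, 0.0586, 0.0564]
ee_rot: [0.983, 0.185, 0.002, 0.001]
force: [1.1, -1.3, 0.7]
opening: 0.0202
finger_force: 0.8
```

```bash
python3 st.py
```

```text
20.2833 [0.66  0.059 0.056] yaw x 21.345340726481243 [ 1.131 -1.334  0.724] [-0.271 -0.321  0.008] 0.020201426732853987 0.7901258424794833 [-0.089  0.617 -0.091  1.705  0.073  0.819 -1.411]
polar 0.1301092515063823 19.124807974115853 tool force [ 0.57   1.655 -0.72 ]
```

Call:
play_rows(commands=[[[-0.0005,0.017,0],[0,0,0.033]],[[-0.0024,0.0396,0],[0,0,0.0778]],[[-0.0024,0.0396,0],[0,0,0.0778]]], squeeze=60)

```text
time: 20.53
eef_pos: [0.6631, 0.046, 0.0554]
ee_rot: [0.992, 0.124, -0.0, -0.002]
force: [-0.5, 1.7, 0.8]
opening: 0.0196
finger_force: 1.1
```

```bash
python3 st.py
```

```text
20.5333 [0.663 0.046 0.055] yaw x 14.196282320044999 [-0.523  1.738  0.79 ] [ 0.517  0.089 -0.008] 0.019579859503991742 1.0999993979930878 [-0.089  0.622 -0.06   1.698  0.043  0.823 -1.491]
polar 0.12961141550947328 13.378177266659504 tool force [-0.081 -1.816 -0.784]
```

Call:
play_rows(commands=[[[-0.0005,0.017,0],[0,0,0.033]],[[-0.0005,0.017,0],[0,0,0.033]]])

```text
time: 20.7
eef_pos: [0.6639, 0.0418, 0.0554]
ee_rot: [0.995, 0.1, -0.001, -0.003]
force: [-3.0, 4.6, 2.8]
opening: 0.0203
finger_force: 2.9
```

```bash
python3 st.py
```

```text
20.7 [0.664 0.042 0.055] yaw x 11.439375507832787 [-2.978  4.597  2.778] [1.327 0.56  0.128] 0.020286534159967517 2.932683974504471 [-0.089  0.623 -0.049  1.696  0.032  0.825 -1.522]
polar 0.1294569291351715 11.51292952256141 tool force [-2.009 -5.112 -2.748]
```

Call:
play_rows(commands=[[[-0.0005,0.017,0],[0,0,0.033]],[[-0.0005,0.017,0],[0,0,0.033]]])

```text
time: 20.87
eef_pos: [0.6648, 0.0362, 0.0553]
ee_rot: [0.997, 0.074, -0.001, -0.003]
force: [-2.7, 7.4, 2.3]
opening: 0.0201
finger_force: 4.0
```

```bash
python3 st.py
```

```text
20.8667 [0.665 0.036 0.055] yaw x 8.523590376971965 [-2.684  7.411  2.294] [1.73  0.661 0.081] 0.02009078410242018 4.028534889221191 [-0.089  0.623 -0.037  1.695  0.021  0.825 -1.555]
polar 0.12936389092490855 9.0049637594036 tool force [-1.56  -7.742 -2.241]
```

Call:
play_rows(commands=[[[-0.0003,0.01,0],[0,0,0.02]],[[-0.0003,0.01,0],[0,0,0.02]]])

```text
time: 21.03
eef_pos: [0.6651, 0.0338, 0.0553]
ee_rot: [0.998, 0.059, -0.001, -0.004]
force: [-3.4, 9.0, 2.2]
opening: 0.02
finger_force: 4.8
```

```bash
python3 st.py
```

```text
21.0333 [0.665 0.034 0.055] yaw x 6.814804229105268 [-3.43   8.981  2.244] [2.075 0.719 0.079] 0.019993557913620452 4.765161573886871 [-0.089  0.624 -0.03   1.695  0.013  0.825 -1.575]
polar 0.1292788807711876 7.900599151313046 tool force [-2.344 -9.342 -2.164]
```

Call:
play_rows(commands=[[[-0.0003,0.015,0],[0,0,0]],[[-0.0003,0.015,0],[0,0,0]],[[-0.0003,0.015,0],[0,0,0]]])

```text
time: 21.28
eef_pos: [0.6661, 0.0283, 0.0553]
ee_rot: [0.998, 0.06, -0.001, -0.004]
force: [-2.5, 9.9, 1.3]
opening: 0.02
finger_force: 4.9
```

```bash
python3 st.py
```

```text
21.2833 [0.666 0.028 0.055] yaw x 6.868113007517087 [-2.538  9.936  1.32 ] [ 2.182  0.477 -0.029] 0.01995453865061135 4.923862516880035 [-0.08   0.624 -0.031  1.694  0.013  0.825 -1.565]
polar 0.1296792705411916 5.436525480633372 tool force [ -1.332 -10.178  -1.233]
```

Call:
play_rows(commands=[[[0,-0.01,0],[0,0,0]],[[0,-0.01,0],[0,0,0]],[[0,-0.01,0],[0,0,0]]], gripper=36)

```text
time: 21.53
eef_pos: [0.6667, 0.0245, 0.055]
ee_rot: [0.998, 0.058, -0.0, 0.0]
force: [0.3, 0.5, -0.0]
opening: 0.0318
finger_force: 0.0
```

Call:
play_rows(commands=[[[0,0,-0.08],[0,0,0]],[[0,0,-0.16],[0,0,0]],[[0,0,-0.24],[0,0,0]],[[0,0,-0.3],[0,0,0]],[[0,0,-0.3],[0,0,0]]])

```text
time: 21.95
eef_pos: [0.6704, 0.0236, 0.1816]
ee_rot: [0.998, 0.057, 0.006, 0.0]
force: [1.6, -0.3, 0.1]
opening: 0.0358
finger_force: 0.0
```

Call:
play_rows(commands=[[[-0.32,0.243,0],[0,0,0]],[[-0.32,0.243,0],[0,0,0]],[[-0.32,0.243,0],[0,0,0]],[[-0.32,0.243,0],[0,0,0]],[[-0.32,0.243,0],[0,0,0]]])

```text
time: 22.37
eef_pos: [0.5446, -0.0947, 0.1742]
ee_rot: [0.999, 0.052, -0.003, 0.002]
force: [0.1, -0.5, -0.2]
opening: 0.0359
finger_force: 0.0
```

```bash
cat > hk.py <<'E'
from h import *
import hf,sys
cam('wrist');cam('wrist');w=cam('wrist',sys.argv[1]+'.png')
for thr in (230,240,248): hf.nutfit('now',w,sys.argv[1],[(-95,33)],thr)
import hh
E
python3 hk.py w12
```

```text
now 41 c [ 0.6  -0.46] ang 27.8 ap 12.21 cost 0.155 rms 0.09
now 41 c [ 0.47 -0.4 ] ang 27.9 ap 12.09 cost 0.118 rms 0.08
now 43 c [ 0.37 -0.34] ang 27.6 ap 11.94 cost 1.025 rms 0.53
22.7167 [ 0.5517 -0.0853  0.1747]
0.79 rect [130.2, 1.3, 188.0, 228.5] angle 7.352156989832205 offset from C -0.0032150022636561492 width [0.0155]
```

```bash
python3 -c "
from h import *
print(close_job())"
```

```text
the job is handed in; nothing more can be done
None
```

I handed the job in at about 23 s of the 54 s allowed: by my measurements both nuts are at their stops, the bare nut first, and the spanner is let go lying flat on its nut. I never felt a sharp stop on the spanner nut, though: I judged it from its measured turn of about 57°, and the handle swung further round than the stated play should allow.

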